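# Index the inspection carousel to the conical flask

## Robot

A 6-joint arm with a two-finger parallel gripper is mounted at the origin on the work surface. World frame = base frame: x ahead of the robot, y to its left, z up, the work surface at z = 0. Lengths are in m, angles in rad, forces in N, time in s.
With the tool pointing down it reaches from about 0.4 to 0.925 m from the base axis. Payload 3.4 kg.
Tool frame: the origin (TCP) lies between the finger pads; the fingertips stand 8 mm ahead of it and the grasp point (between the pads) lies 11 mm behind it; z points along the fingers, y is the line along which they close (so a half turn about z gives the same grasp; the last joint's range is limited). The gripper opens to 85 mm and grips with 20 to 120 N. Pads are 22 mm wide; open, the fingers measure 114 mm over their backs; the gripper's body (76 mm by 85 mm) begins 54 mm behind the grasp point. The pads swing forward as they close: fully open they stand 13 mm farther back than shut.
Start: joints at [1.216, 0.307, 1.506, -0, 1.328, -0.073], TCP at [0.16, 0.552, 0.239] pointing down, gripper open.
Joint ranges: [-3.12, 3.12], [-1.05, 2.28], [0.14, 2.33], [-1.42, 4.57], [0.1, 2.73], [-2.68, 2.68]. Speed limits (rad/s): [2.57, 2.57, 3.14, 3.14, 3.14, 3.14].

## Interface

Orientations are given as a unit quaternion [x, y, z, w].
In Python, from bench import read_state, snapshot, sign_off gives the robot as it stands. The module is installed in compiled form; this text tells all that it offers.
- The arm moves only by the tool arm_command, never from a script. Its argument "plan" is one flat list of numbers, 7 for each row, row after row: the turn, a rotation vector about the tool's x, y, z in rad, then the shift along the tool's x, y, z in mm, then the opening, from -1 (shut) to 1 (fully open). In form: [rx, ry, rz, dx, dy, dz, claw, rx, ry, rz, dx, dy, dz, claw, ...]. A call has 1 to 20 rows; each row is the pose to reach, as a shift and turn from the pose commanded when the call began, along the tool's axes at that moment; what a row does not reach only later rows make up. A row lasts 1/8 s, in which the tool goes at most 62.5 mm and 10.7 degrees, less where a joint would pass 70% of its speed; a pose out of reach is approached as far as the arm can. A call with a gripper value outside its range is refused whole. The fingers move at their own pace and stop on an object; "grip_force" is the grip in N (left out, the last holds). Time passes only in rows, so rows that repeat a pose let the fingers close. It gives the time, the measured TCP pose, the force, the opening and the grip force at its end, in the units of the state.
- read_state(): the state, without advancing time (a new reading comes with each control period).
- snapshot(name): name is "scene" or "top"; returns a dict with "pixels" (420x560x3 uint8, red, green, blue), "mtx" (3x3 intrinsics, pixels), "extrinsics" (4x4, takes a point from camera to world coordinates). Camera axes: x right, y up, looking along -z (the intrinsics and any distortion apply to the point x, -y, -z); pixel columns grow to the right and rows downward; lengths in m; the calibration is good to about 2 mm. A picture is of the moment at which its call begins. There is no depth.
- sign_off(): hands the job in; it is judged then, once.
The state is a dict: "clock": time; "q": joint angles; "qvel": joint speeds; "joint_efforts": joint torques, N m; "position": TCP position; "orientation": TCP orientation; "contact_force": force on the tool from outside, world axes, zero at the start; "ft_torque": the same for the moment, N m; "opening": finger opening in m; "grip_force": force on a finger pad.
Only numpy, scipy, OpenCV 4.12 (cv2) and the standard library are available. Lean on these libraries where they do the work, as an engineer would, in place of code of your own. Each camera call takes 0.05 s, during which the arm holds its last target. There are 200 camera calls.

## Task

Bring the conical flask under the inspection camera by turning the carousel: pull its locking bolt out, push the turntable round by its pegs until the flask's pocket clicks in below the lens, then push the bolt fully home again. Do not touch or upset any of the four vessels, and leave the amber bottle, tip box and steel canister on the bench where they stand.

Things in the scene. Friction and masses are not known exactly. Their poses are not given: they have to be found in the camera images.
- stand: fixed base, white casting 10 mm thick: a round foot of radius 125 mm crossed by a beam 100 (x) by 440 (y) mm; origin on the bench, on the turntable's axis. At yaw 0 +x points away from the robot, +y (bolt side) left, -y (camera side) right. A bolt guide (36 by 30 mm, top at z 40) stands at (0,152) mm, a click housing (30 mm square, top z 36) at (132,-76)
- turntable (a joint): angle of the dark steel disc (radius 130 mm, top at z 42), rad, 0 at the start, + anticlockwise from above, turns over 360 degrees either way. Stations every 60 degrees (0 is one): a sprung roller clicks into a notch, drawing the disc in from 5 degrees either side. Drag at a peg about 1 N, about 6 N to leave a notch; it stops where left. It cannot turn while the bolt is home
- bolt (a joint): travel of the locking bolt, m: 0 fully home (in a notch of the drum under the disc), 0.030 fully out at its end stop; clear of the drum from 0.010. It slides outward along the stand's +y, friction about 2 N, stays where it is left, and goes home only with a station clicked in
- bolt_post (a point): centre of the top of the bolt's upright round aluminium post, diameter 16 mm, from z 10 to z 112 mm; at (0,185) mm from the stand's origin when home, (0,215) when fully out
- hub (a point): turntable axis at the disc's top face, z 42 mm; a hub cap of radius 30, 12 mm high, stands on it. Six low ring pockets (bore 53, outside 59, 10 mm high) stand on the disc every 60 degrees on a circle of radius 72 mm; at each station one of them is below the camera and the one straight across faces the bolt
- peg (a point): top centre of one of six upright round aluminium pegs for pushing, diameter 14 mm, from the disc up to z 112 mm, on a circle of radius 122 mm every 60 degrees, midway between the pockets; it turns with the disc; at joint 0 this one lies in the stand's +x direction
- camera_axis (a point): point on the disc's top face (z 42 mm) straight below the lens, 72 mm from the turntable axis in the stand's -y direction: where the flask's centre must be
- lens (a point): lowest point of the round black camera head, z 170 mm, straight above camera_axis. Head radius 24 mm, top z 250; a white arm, 34 mm wide, z 247 to 277, runs from it outward along the stand's -y to a column of diameter 26 mm, 295 tall, at (0,-192) mm
- flask: conical flask, white plastic: foot 48 mm diameter, straight to 14 mm, then tapering to a 19 mm neck at 60 mm with a 25 mm lip, 90 mm tall. Origin at the centre of its underside, z up. It stands in a pocket 60 or 120 degrees either side of the camera.
- jar: straight white plastic jar with flat lid, diameter 49, height 64 mm, in a pocket; origin at the centre of its underside
- bottle: white plastic bottle with shoulders and screw cap, diameter 48, height 93 mm, in a pocket; origin at the centre of its underside
- beaker: open white plastic beaker, diameter 48, height 70 mm, in a pocket; origin at the centre of its underside
- reagent: bystander: tall amber glass bottle on the bench, diameter 66, height 165 mm; origin at the centre of its underside
- tipbox: bystander: low box of pipette tips, 115 (x) by 80 (y) by 63 mm; origin at the centre of its underside
- canister: bystander: steel canister, diameter 72, height 92 mm; origin at the centre of its underside
Not all that is in view belongs to the job. Leave any black or brown look-alike of the beaker alone.

How it is judged:
By the outcome, as a careful person would: the job done as asked, in the order asked, and still so for the second after the job is handed in, with the robot touching nothing.
It also fails if it takes over 58 s, if anything falls off the work surface, if the arm or the gripper's body presses on something with over 40 N, if the wrist force passes 120 N, or if a joint passes its speed limit or range.

## Working session

There is one attempt and no reset: what is moved stays moved. The work goes in short steps, Python scripts to look and compute and a tool call to move; the robot and the scene stay as the last step left them, time stands still between calls to the robot, and variables do not carry over. Pictures are saved under pics/ and viewed, at most 10 in all, crops included, and the job is handed in when it is done.

Besides the shell and the picture viewer there is one more tool, called after "Request:" by a JSON object that holds its "method" and its "body". arm_command: Moves the arm, as the interface text tells. Its arguments: {"type":"object","properties":{"plan":{"type":"array","items":{"type":"number"}},"grip_force":{"type":"number"}},"required":["plan"]}

```bash
mkdir -p pics; python3 - <<'E'
from bench import *
import cv2,numpy as np
np.set_printoptions(precision=4,suppress=True)
s=read_state();print(s)
for n in("scene","top"):
    d=snapshot(n);cv2.imwrite(f"pics/{n}0.png",d["pixels"][:,:,::-1]);print(n,d["mtx"],d["extrinsics"],[k for k in d])
    np.savez(f"{n}0.npz",**d)
E
```

```text
{'clock': 0.0, 'q': array([ 1.2155,  0.3075,  1.5077,  0.    ,  1.3284, -0.0735]), 'qvel': array([-0.0004,  0.0004, -0.0012,  0.    , -0.0002,  0.0008]), 'joint_efforts': array([ -0.0002, -45.7539, -25.1918,   0.0002,   0.0129,   0.    ]), 'position': array([0.1597, 0.5517, 0.2384]), 'orientation': array([ 0.1405,  0.9901, -0.001 , -0.0002]), 'contact_force': array([ 0.3016, -0.1187, -0.1692]), 'ft_torque': array([-0.0179, -0.0284, -0.0195]), 'grip_force': 0.0, 'opening': 0.08539007833559933}
scene [[434.1398   0.     278.8355]
 [  0.     434.1398 218.128 ]
 [  0.       0.       1.    ]] [[-0.7907 -0.4467  0.4186  0.9347]
 [ 0.6122 -0.5761  0.5415  0.5078]
 [-0.0007  0.6845  0.7291  0.7645]
 [ 0.      0.      0.      1.    ]] ['pixels', 'mtx', 'extrinsics']
top [[408.1004   0.     282.0935]
 [  0.     408.1004 211.3267]
 [  0.       0.       1.    ]] [[-0.0118  0.9897 -0.1428  0.4728]
 [-0.9999 -0.0131 -0.0086  0.0084]
 [-0.0103  0.1426  0.9897  0.8414]
 [ 0.      0.      0.      1.    ]] ['pixels', 'mtx', 'extrinsics']
```

View pics/scene0.png

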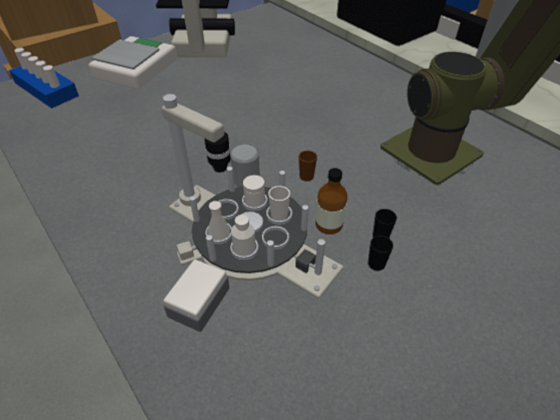

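View pics/top0.png

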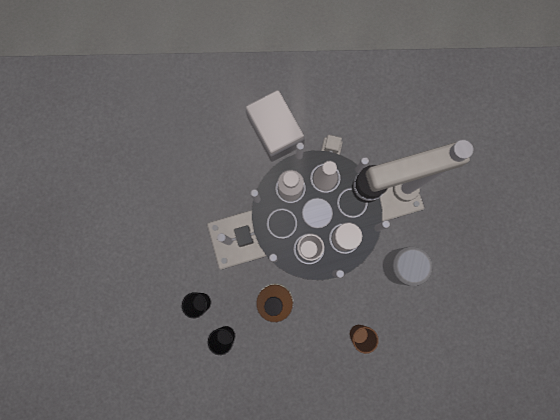

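The top view shows the camera head at about (370,183). The empty pocket below it is at (352,203), and the flask-like vessel at (326,175) is next to it, anticlockwise. The one at (290,187) looks like the screw-cap bottle. The bolt post is near (222,238). I'll enlarge both views to confirm.

```bash
python3 - <<'E'
import cv2
a=cv2.imread("pics/top0.png")[130:280,200:400];cv2.imwrite("pics/topc.png",cv2.resize(a,None,fx=4,fy=4,interpolation=cv2.INTER_CUBIC))
a=cv2.imread("pics/scene0.png")[155:305,160:360];cv2.imwrite("pics/scenec.png",cv2.resize(a,None,fx=4,fy=4,interpolation=cv2.INTER_CUBIC))
E
```

```text
(no output)
```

View pics/topc.png

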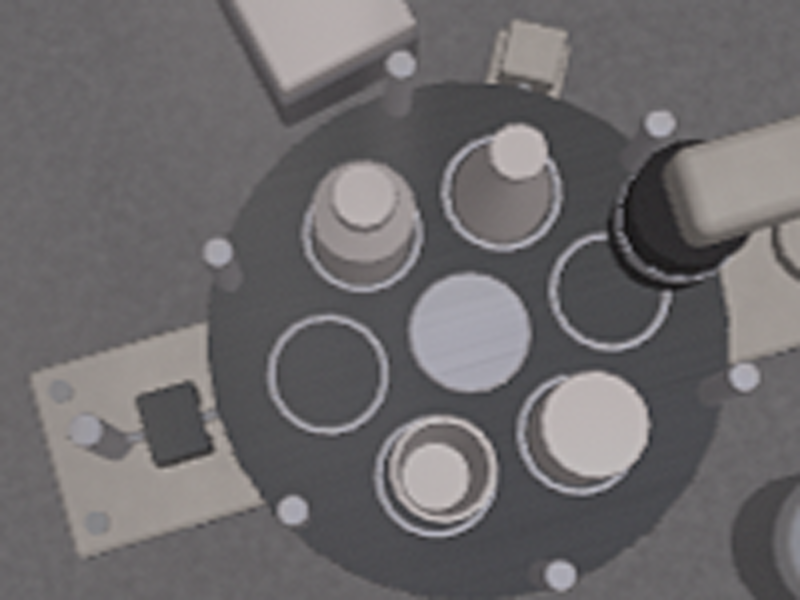

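View pics/scenec.png

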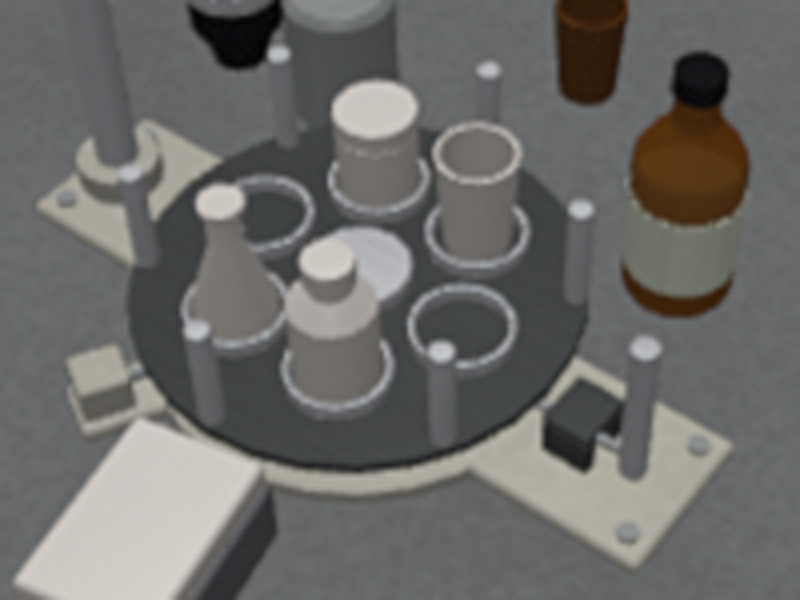

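Candidates in the top crop: the vessel at (505,190) has a narrow neck on a cone, and in the scene crop at (225,270) it tapers, so it is the flask. (365,215) is the shouldered bottle, (585,425) the jar and (440,470) the beaker. The flask is one station anticlockwise of the camera pocket, so the disc must turn −60°. Next I'll triangulate.

```bash
cat > geo.py <<'E'
import numpy as np,cv2
def P(d):
    E=np.linalg.inv(d["extrinsics"]);return d["mtx"]@np.diag([1,-1,-1])@E[:3]
def tri(T,S,t,s):
    x=cv2.triangulatePoints(P(T),P(S),np.array(t,float).T,np.array(s,float).T);return (x[:3]/x[3]).T
def ray(d,uv,z):
    p=P(d);M=np.c_[p[:,:2],p[:,2]*z+p[:,3]];x=np.linalg.inv(M)@[uv[0],uv[1],1];return x[:2]/x[2]
E
python3 - <<'E'
from geo import *
np.set_printoptions(precision=4,suppress=True)
T=dict(np.load("top0.npz"));S=dict(np.load("scene0.npz"))
f=lambda a,o:(np.array(a)+.5)/4-.5+o
t=f([(401,65),(660,123),(744,377),(560,575),(292,510),(218,252),(87,429)],(200,130))
s=f([(198,328),(129,173),(278,55),(488,71),(580,209),(441,351),(645,347)],(160,155))
X=tri(T,S,t,s);print(X)
c=X[:6].mean(0);print("c",c,np.linalg.norm(X[:6,:2]-c[:2],axis=1),np.degrees(np.arctan2(*(X[:6,:2]-c[:2]).T[::-1])))
d=X[6]-c;print("post",np.hypot(*d[:2]),np.degrees(np.arctan2(d[1],d[0])))
print("cap",ray(T,f((470,332),(200,130)),.054),"flask",tri(T,S,[f((519,152),(200,130))],[f((221,203),(160,155))]))
for n,p,z in[("canister",(412,265),.092),("reagent cap",(273,306),.165),("box",(275,117),.063),("column",(462,149),.295),("head?",(368,186),.17),
 ("bk1",(201,302),.0),("bk2",(222,340),0)]: print(n,ray(T,p,z))
for p in[(247,103),(282,91),(303,137),(272,153)]:print("box",ray(T,p,.063))
E
```

```text
[[ 0.7    -0.0201  0.1133]
 [ 0.6711 -0.1384  0.1121]
 [ 0.5536 -0.1714  0.1118]
 [ 0.4666 -0.086   0.112 ]
 [ 0.4967  0.0318  0.1126]
 [ 0.6135  0.0647  0.1124]
 [ 0.5333  0.1238  0.1127]]
c [ 0.5836 -0.0532  0.1124] [0.1211 0.1221 0.1219 0.1215 0.1216 0.1216] [  15.8916  -44.2117 -104.2473 -164.349   135.6192   75.7555]
post 0.18399492079257204 105.85019798853959
cap [ 0.5829 -0.0529] flask [[ 0.653  -0.0709  0.1318]]
canister [ 0.4793 -0.2197]
reagent cap [0.4155 0.0308]
box [0.7752 0.0271]
column [ 0.635  -0.2355]
head? [ 0.6105 -0.13  ]
bk1 [0.411  0.1819]
bk2 [0.3363 0.1387]
box [0.8055 0.083 ]
box [0.8297 0.0125]
box [ 0.733  -0.0279]
box [0.7013 0.0337]
```

The pegs' tops come out at z 0.112, radius 0.122 and 60° steps. The post is at 0.184 m and az 105.8°. All of these match the description, giving the stand centre at (0.5835,−0.053) and yaw 15.8°. I'll go above the bolt post with the closing line along the bolt's travel.

Request:
{"method": "arm_command", "body": {"plan": [0,0,-0.557,-478,-307,38,-0.1,0,0,-0.557,-478,-307,38,-0.1,0,0,-0.557,-478,-307,38,-0.1,0,0,-0.557,-478,-307,38,-0.1,0,0,-0.557,-478,-307,38,-0.1,0,0,-0.557,-478,-307,38,-0.1,0,0,-0.557,-478,-307,38,-0.1,0,0,-0.557,-478,-307,38,-0.1,0,0,-0.557,-478,-307,38,-0.1,0,0,-0.557,-478,-307,38,-0.1,0,0,-0.557,-478,-307,38,-0.1,0,0,-0.557,-478,-307,38,-0.1,0,0,-0.557,-478,-307,38,-0.1,0,0,-0.557,-478,-307,38,-0.1,0,0,-0.557,-478,-307,38,-0.1,0,0,-0.557,-478,-307,38,-0.1], "grip_force": 20}}

```text
clock: 2.1
position: [0.5336, 0.1248, 0.2014]
orientation: [-0.137, 0.991, -0.0, 0.0]
contact_force: [0.5, -0.1, 0.4]
opening: 0.0384
grip_force: 0.0
```

Request:
{"method": "arm_command", "body": {"plan": [0,0,0,0,0,60,-0.1,0,0,0,0,0,100,-0.1,0,0,0,0,0,121,-0.1,0,0,0,0,0,121,-0.1,0,0,0,0,0,121,-0.5,0,0,0,0,0,121,-0.5,0,0,0,0,0,121,-0.5,0,0,0,0,8,121,-0.5,0,0,0,0,16,121,-0.5,0,0,0,0,24,121,-0.5,0,0,0,0,29,121,-0.5,0,0,0,0,32,121,-0.5,0,0,0,0,32,121,-0.5]}}

```text
clock: 3.72
position: [0.5244, 0.1558, 0.0801]
orientation: [-0.137, 0.991, 0.0, -0.001]
contact_force: [0.7, -0.1, -0.2]
opening: 0.0214
grip_force: 0.0
```

```bash
python3 - <<'E'
from bench import *
import cv2,numpy as np
d=snapshot("scene");cv2.imwrite("pics/scene1.png",cv2.resize(d["pixels"][130:330,150:410,::-1],None,fx=3,fy=3,interpolation=cv2.INTER_CUBIC))
E
```

```text
(no output)
```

View pics/scene1.png

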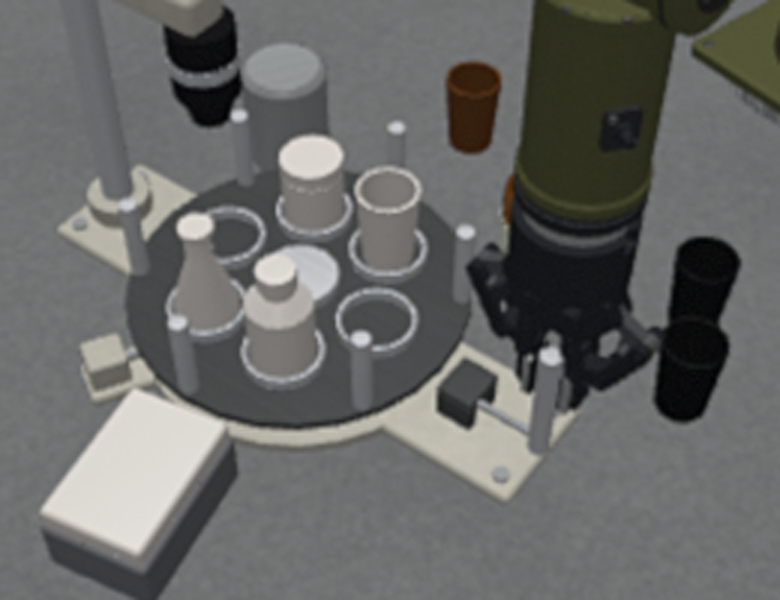

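The bolt rod is drawn out, with the post at (548,355) between the fingers and nothing else disturbed. Now I'll lift clear and go above the peg at az 75.8°, with the closing line tangential.

Request:
{"method": "arm_command", "body": {"plan": [0,0,0,0,0,0,-0.1,0,0,0,0,0,0,-0.1,0,0,0,0,0,-60,-0.1,0,0,0,0,0,-120,-0.1,0,0,0.3,-61,-112,-120,-0.1,0,0,0.6,-61,-112,-120,-0.1,0,0,0.9,-61,-112,-120,-0.1,0,0,1.2,-61,-112,-120,-0.1,0,0,1.5,-61,-112,-120,-0.1,0,0,1.8,-61,-112,-120,-0.1,0,0,2.094,-61,-112,-120,-0.1,0,0,2.094,-61,-112,-120,-0.1,0,0,2.094,-61,-112,-120,-0.1,0,0,2.094,-61,-112,-120,-0.1,0,0,2.094,-61,-112,-120,-0.1,0,0,2.094,-61,-112,-120,-0.1]}}

```text
clock: 5.78
position: [0.6139, 0.064, 0.2001]
orientation: [0.789, 0.614, -0.0, -0.0]
contact_force: [-0.5, 0.6, 0.3]
opening: 0.0384
grip_force: 0.0
```

```bash
python3 - <<'E'
from bench import *
from geo import *
from scipy.spatial.transform import Rotation as R
np.set_printoptions(precision=4,suppress=True)
s=read_state();print(s["position"],s["q"])
Rt=R.from_quat(s["orientation"]).as_matrix();print(Rt)
d=snapshot("scene");cv2.imwrite("pics/scene2.png",cv2.resize(d["pixels"][130:330,150:410,::-1],None,fx=3,fy=3,interpolation=cv2.INTER_CUBIC))
c=np.array([.5835,-.053]);a0=np.radians(75.8)
p0=np.r_[.6134,.065,.092]
for k in range(0,61,5):
    a=a0-np.radians(k);w=np.r_[c+.122*np.array([np.cos(a),np.sin(a)]),.092]
    print(k,round(np.radians(k),3),np.round((Rt.T@(w-p0))*1000,1))
E
```

```text
[0.6139 0.064  0.2001] [0.0354 0.3955 1.47   0.0001 1.2766 0.2833]
[[ 0.2454  0.9694 -0.0006]
 [ 0.9694 -0.2454  0.0001]
 [-0.0001 -0.0006 -1.    ]]
0 0.0 [ 0.3 -0.   0. ]
5 0.087 [-0.2 10.6 -0. ]
10 0.175 [-1.6 21.1 -0. ]
15 0.262 [-3.9 31.5 -0. ]
20 0.349 [-7.1 41.7 -0. ]
25 0.436 [-11.2  51.5  -0. ]
30 0.524 [-16.1  61.   -0. ]
35 0.611 [-21.8  69.9  -0. ]
40 0.698 [-28.3  78.4  -0. ]
45 0.785 [-35.5  86.2  -0.1]
50 0.873 [-43.3  93.4  -0.1]
55 0.96 [-51.7  99.9  -0.1]
60 1.047 [-60.7 105.6  -0.1]
```

View pics/scene2.png

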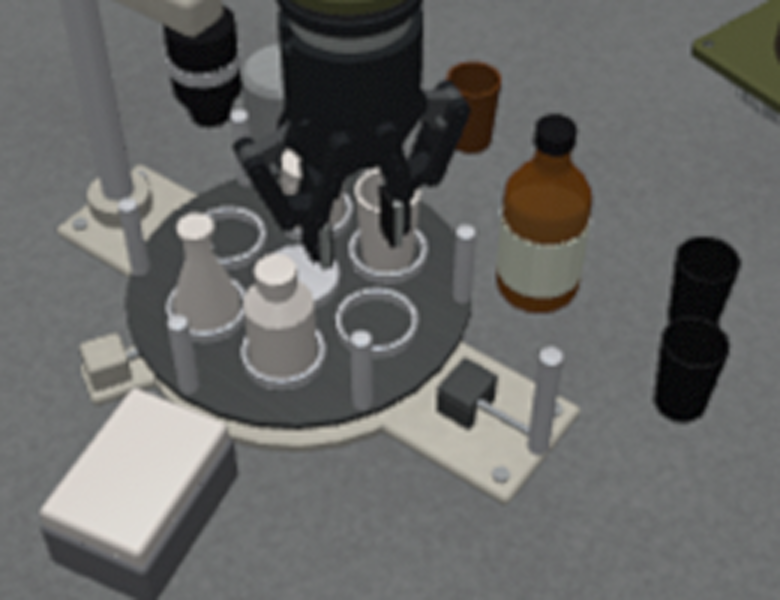

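The post now stands far from its guide, so the bolt is out. The gripper hangs over peg F (360,340). I'll descend, straddle the peg and start round the arc.

Request:
{"method": "arm_command", "body": {"plan": [0,0,0,0,0,50,-0.1,0,0,0,0,0,90,-0.1,0,0,0,0,0,108,-0.1,0,0,0,0,0,108,-0.55,0,0,0,0,0,108,-0.55,0,0,0,0,0,108,-0.55,0,0,0.043,0,5,108,-0.55,0,0,0.087,0,11,108,-0.55,0,0,0.131,-1,16,108,-0.55,0,0,0.175,-1.5,21,108,-0.55,0,0,0.218,-2.5,26,108,-0.55,0,0,0.262,-4,31.5,108,-0.55,0,0,0.305,-5.5,36.5,108,-0.55,0,0,0.349,-7,41.5,108,-0.55]}}

```text
clock: 7.58
position: [0.6516, 0.0475, 0.0934]
orientation: [0.884, 0.468, -0.0, -0.001]
contact_force: [-2.9, 0.7, 0.9]
opening: 0.0189
grip_force: 1.8
```

```bash
python3 - <<'E'
from bench import *
from geo import *
from scipy.spatial.transform import Rotation as R
s=read_state();print(s["position"],s["contact_force"],R.from_quat(s["orientation"]).as_matrix()[:2,:2])
d=snapshot("scene");cv2.imwrite("pics/scene3.png",cv2.resize(d["pixels"][130:330,150:410,::-1],None,fx=3,fy=3,interpolation=cv2.INTER_CUBIC))
Rt=R.from_quat(s["orientation"]).as_matrix()
c=np.array([.5835,-.053]);p0=s["position"]
for k in range(25,66,5):
    a=np.radians(75.8-k);w=np.r_[c+.122*np.array([np.cos(a),np.sin(a)]),.092]
    print(k,round(np.radians(k-20),3),np.round((Rt.T@(w-p0))*1000,1))
E
```

```text
[0.65163203 0.04752501 0.09343974] [-2.88856689  0.65186887  0.86242412] [[ 0.56287456  0.82654119]
 [ 0.82654228 -0.56287431]]
25 0.087 [ 0.1 10.8  1.4]
30 0.175 [-1.3 21.3  1.4]
35 0.262 [-3.6 31.7  1.4]
40 0.349 [-6.8 41.9  1.4]
45 0.436 [-10.8  51.7   1.4]
50 0.524 [-15.7  61.2   1.4]
55 0.611 [-21.4  70.2   1.3]
60 0.698 [-27.9  78.6   1.3]
65 0.785 [-35.1  86.5   1.3]
```

View pics/scene3.png

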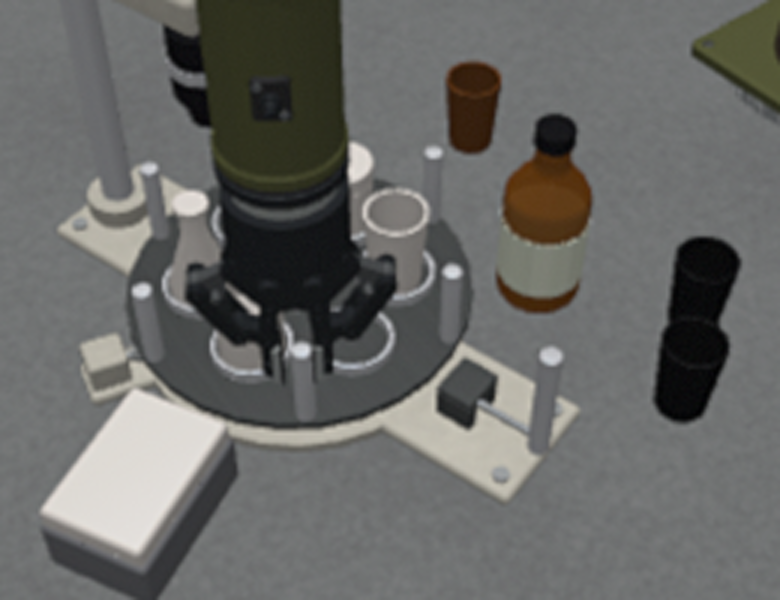

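The disc follows: the pegs and vessels have turned about 20° with all vessels upright, and the peg at (302,350) is between the fingers. I'll carry on to the click.

Request:
{"method": "arm_command", "body": {"plan": [0,0,0.061,0,7.5,0,-0.55,0,0,0.122,-1,15,0,-0.55,0,0,0.183,-2,22,0,-0.55,0,0,0.244,-3.5,29.5,0,-0.55,0,0,0.305,-5.5,36.5,0,-0.55,0,0,0.367,-8,43.5,0,-0.55,0,0,0.428,-11,50.5,0,-0.55,0,0,0.489,-14.5,57,0,-0.55,0,0,0.55,-18,63.5,0,-0.55,0,0,0.602,-21.5,69,0,-0.55,0,0,0.646,-24.5,73.5,0,-0.55,0,0,0.681,-27,77,0,-0.55,0,0,0.716,-30,80,0,-0.55,0,0,0.716,-30,80,0,-0.55]}}

```text
clock: 9.38
position: [0.7027, -0.0219, 0.0927]
orientation: [0.992, 0.128, 0.001, -0.001]
contact_force: [-1.1, 4.7, 2.1]
opening: 0.0194
grip_force: 2.2
```

Now I'll open the fingers, lift and check the station.

Request:
{"method": "arm_command", "body": {"plan": [0,0,0,0,0,0,-0.1,0,0,0,0,0,0,-0.1,0,0,0,0,0,0,-0.1,0,0,0,0,0,-55,-0.1,0,0,0,0,0,-110,-0.1,0,0,0,35,-60,-110,-0.1,0,0,0,70,-120,-110,-0.1,0,0,0,90,-150,-110,-0.1,0,0,0,90,-150,-110,-0.1]}}

```text
clock: 10.5
position: [0.7513, 0.1497, 0.2017]
orientation: [0.991, 0.131, 0.0, -0.001]
contact_force: [-0.3, -0.2, -0.5]
opening: 0.0385
grip_force: 0.0
```

```bash
python3 - <<'E'
from bench import *
from geo import *
s=read_state();print(s["position"],s["orientation"],s["contact_force"],s["q"])
for n in("scene","top"):
    d=snapshot(n);np.savez(n+"4.npz",**d)
    r=(130,330,150,410) if n=="scene" else (130,290,190,400)
    i=d["pixels"][r[0]:r[1],r[2]:r[3],::-1];cv2.imwrite(f"pics/{n}4.png",cv2.resize(i,None,fx=3,fy=3,interpolation=cv2.INTER_CUBIC))
E
```

```text
[0.75132621 0.14974074 0.20169918] [ 9.91396510e-01  1.30891236e-01  3.83285530e-04 -5.44783712e-04] [-0.33625165 -0.16428768 -0.52232086] [1.41098590e-01 6.00143122e-01 1.09700669e+00 1.09078182e-03
 1.44366567e+00 1.44922119e+00]
```

View pics/scene4.png

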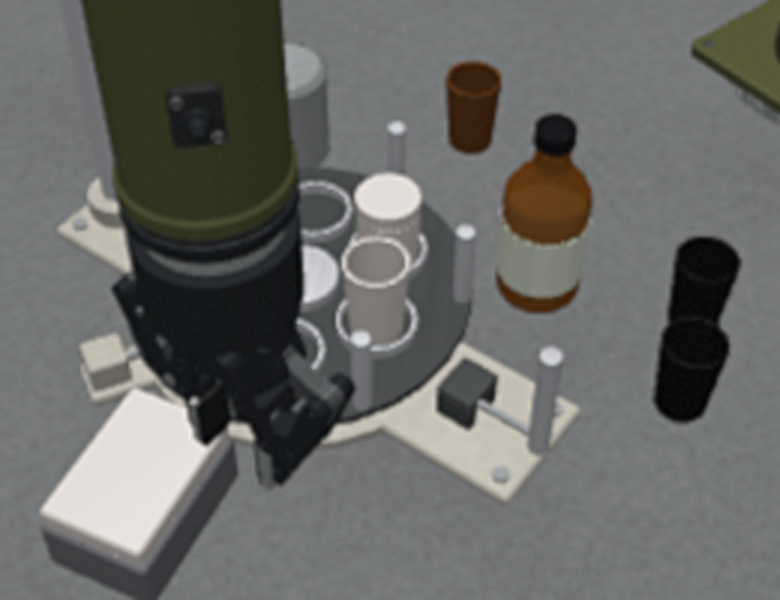

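View pics/top4.png

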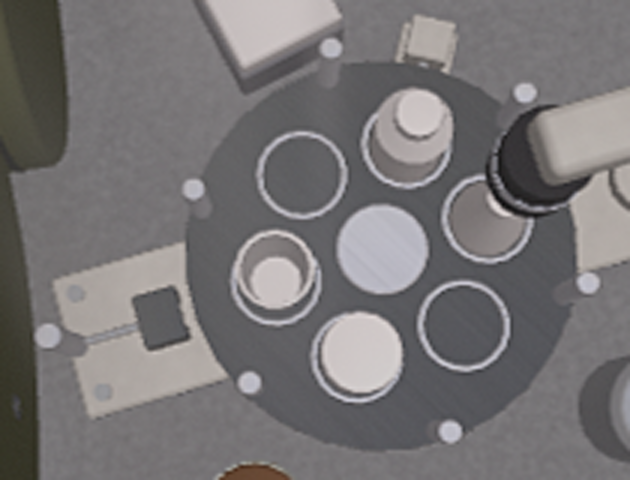

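All pegs are back on station positions (e.g. (330,48) in the crop equals the original 300,146). The flask stands in the pocket below the lens at (485,215), every vessel is upright, and the bolt post is still out at (48,336). Next is the post.

Request:
{"method": "arm_command", "body": {"plan": [0,0,-0.013,-60,-17,0,-0.1,0,0,-0.013,-115,-33,0,-0.1,0,0,-0.013,-170,-48,0,-0.1,0,0,-0.013,-217.5,-62,0,-0.1,0,0,-0.013,-217.5,-62,0,-0.1,0,0,-0.013,-217.5,-62,0,-0.1,0,0,-0.013,-217.5,-62,0,-0.1]}}

```text
clock: 11.48
position: [0.5263, 0.1492, 0.2027]
orientation: [0.991, 0.134, 0.001, 0.0]
contact_force: [0.7, -0.2, 0.6]
opening: 0.0385
grip_force: 0.0
```

```bash
python3 - <<'E'
from geo import *
T=dict(np.load("top4.npz"));S=dict(np.load("scene4.npz"))
f=lambda a,o:(np.array(a)+.5)/3-.5+o
X=tri(T,S,[f((48,336),(190,130))],[f((550,356),(150,130))]);print(X,np.linalg.norm(X[0,:2]-[.5835,-.053]))
E
```

```text
[[0.52565956 0.15143701 0.11220886]] 0.2124617797419214
```

Request:
{"method": "arm_command", "body": {"plan": [0,0,0,0,-3,50,-0.1,0,0,0,0,-3,95,-0.1,0,0,0,0,-3,122,-0.1,0,0,0,0,-3,122,-0.5,0,0,0,0,-3,122,-0.5,0,0,0,0,-3,122,-0.5,0,0,0,0,5,122,-0.5,0,0,0,0,12,122,-0.5,0,0,0,0,19,122,-0.5,0,0,0,0,25,122,-0.5,0,0,0,0,28,122,-0.5,0,0,0,0,30,122,-0.5,0,0,0,0,30,122,-0.5]}}

```text
clock: 13.1
position: [0.5321, 0.1228, 0.0803]
orientation: [0.991, 0.134, -0.0, -0.002]
contact_force: [-1.5, 8.6, 2.7]
opening: 0.0214
grip_force: 4.7
```

Request:
{"method": "arm_command", "body": {"plan": [0,0,0,0,1.5,0,-0.5,0,0,0,0,3,0,-0.5,0,0,0,0,3,0,-0.5,0,0,0,0,3,0,-0.5]}}

```text
clock: 13.6
position: [0.5321, 0.1227, 0.0804]
orientation: [0.991, 0.134, -0.001, -0.004]
contact_force: [-3.2, 17.9, 3.3]
opening: 0.0213
grip_force: 9.3
```

The force doubled with no movement and the post is at its home radius, so the bolt is at its stop. Now I'll relax, release, lift and retreat.

Request:
{"method": "arm_command", "body": {"plan": [0,0,0,0,-4,0,-0.5,0,0,0,0,-5,0,-0.1,0,0,0,0,-5,0,-0.1,0,0,0,0,-5,0,-0.1,0,0,0,0,-5,-50,-0.1,0,0,0,0,-5,-110,-0.1,0,0,0,0,-60,-140,-0.1,0,0,0,0,-120,-140,-0.1,0,0,0,0,-120,-140,-0.1,0,0,0,0,-120,-140,-0.1]}}

```text
clock: 14.85
position: [0.5011, 0.2331, 0.22]
orientation: [0.991, 0.135, -0.0, 0.001]
contact_force: [0.2, -0.4, -0.7]
opening: 0.0382
grip_force: 0.0
```

```bash
python3 - <<'E'
from bench import *
from geo import *
s=read_state();print(s["clock"],s["position"],s["contact_force"])
a=dict(np.load("top0.npz"))["pixels"];d=snapshot("top")
i=np.hstack([x[90:330,180:430,::-1] for x in(a,d["pixels"])]);cv2.imwrite("pics/fin.png",cv2.resize(i,None,fx=1.6,fy=1.6,interpolation=cv2.INTER_CUBIC))
E
```

```text
14.85 [0.50108787 0.23308943 0.21995609] [ 0.19008323 -0.40487737 -0.71846967]
```

View pics/fin.png

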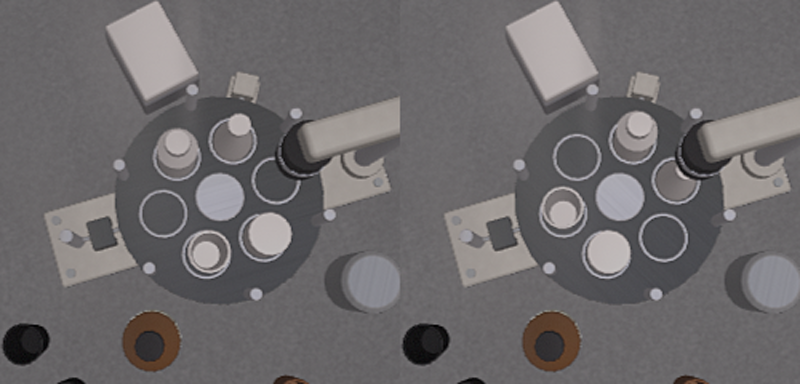

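In the before/after view the post is back at its original pixel ((67,236) against (467,236), an offset of 400). The flask is under the lens at (672,182), and the bystanders have not moved.

```bash
python3 -c "
from bench import *
print(sign_off())"
```

```text
the job is handed in; nothing more can be done
None
```

The job is handed in at about 15 s: the flask is clicked in below the inspection camera, the bolt is pushed fully home, all four vessels are upright and the bystanders have not moved.

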